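# Put a clean tumbler away in a roll-top keeper

### The job

Put the tumbler that stands mouth down away in the roll-top ware keeper: roll the slatted cover right back, set the tumbler gently inside, upright as it is now (still mouth down) on the keeper's floor, let go of it, then roll the cover fully shut again, pressed home against its stop. Leave all other things where they stand.

Things in the scene. Friction and masses are not known exactly. Their poses are not given: they have to be found in the camera images.
- keeper: Fixed roll-top box of steel with grey cheeks, like a bread bin: 244 mm wide (y), 285 deep (x), 185 high without the rail. Origin: centre of its underside; own -x is its front, z up. Front apron fixed: foot at x = -134 mm, top 119 mm high at x = -106. A fixed shell covers the back. With the cover right back it is open from above from x = -100 to about x = 28 mm.
- keeper_floor (a point): Middle of the flat inner floor, 12 mm above the keeper's underside at its x = 0, y = 0 (axes as the keeper's). Clear width 220 mm (y -110 to 110) between two upright cheeks, round-topped along the track (183 mm above the underside at x = 0).
- track_axis (a point): Point on the axis about which the cover rolls: 40 mm above the keeper's underside, at its x = 0, y = 0; the axis runs along the keeper's y. Axes as the keeper's.
- cover (a joint): Roll angle of the slatted aluminium cover, rad: 0 shut (stop, edge on the apron), 1.15 right back (stop); growing, its leading edge goes up, then back. Cover: outer radius 134 mm about track_axis, 216 mm wide. Friction (0.6 N m; 3 to 7 N at the rail) holds it where it is left. Starts shut or ajar (0 to 0.2).
- pull_rail (a point): Middle of the black pull rail on the cover's leading slat: bar 16 mm in diameter, 108 mm long along the keeper's y, its centre 164 mm from track_axis and 30 mm off the cover, joined to it by a radial web 6 mm thick. Seen from track_axis it stands (41 degrees + roll angle) above the keeper's -x. Fingers can straddle the bar, above and below it, from within 20 degrees of radial.
- tumbler: The tumbler to put away: clear glass standing mouth down, 66 mm across at the rim below, a little narrower at its closed top, 88 mm high, about 0.24 kg. Origin: centre of its underside (the rim); z up along its axis.
- tall_glass: clear glass tumbler standing mouth UP, 72 mm across the rim, 100 mm high; bystander, may stand near the tumbler. Origin: centre of its underside, z up.
- espresso_cup: small white cup standing mouth down, 64 mm across with a side handle, 51 mm high; bystander in front of the keeper. Origin: centre of its underside, z up.
- blue_mug: low wide mug, white outside, blue inside, 94 mm across plus handle (117 mm), 58 mm high; bystander. Origin: centre of its underside, z up.
- label_roll: cream roll of labels lying flat, 61 mm across, 25 mm high; bystander. Origin: centre of its underside, z up.
- soap_bottle: tall soap bottle, 49 x 81 mm, 226 mm high; bystander at the back. Origin: centre of its underside, z up.
- rinse_bottle: round white bottle, 66 mm across, 193 mm high; bystander at the back. Origin: centre of its underside, z up.

How it is judged:
On the way, in this order (a step that is already met when the one before it is completed fails the run):
1. The cover has been rolled right back (angle above 0.9 rad) (value of joint cover above 0.9 rad), for 0.2 s.
2. The tumbler stands mouth down on the keeper's floor, let go, with the cover still open (above 0.6 rad) (x of tumbler in the frame of keeper between -0.088 and 0.09 m and y of tumbler in the frame of keeper between -0.075 and 0.075 m and z of tumbler in the frame of keeper between 0.005 and 0.018 m and angle between tumbler's own z axis and vertical below 0.1 rad and value of joint cover above 0.6 rad and contact force between the fingers and tumbler below 0.05 N and linear speed of tumbler below 0.03 m/s), for 0.2 s.
At the end, for the whole second after the job is handed in: Cover fully shut (below 0.04 rad, 6 mm at the rail); tumbler mouth down (tilt below 0.1 rad), at rest on the keeper's inner floor (origin 5 to 18 mm above its underside, x -88 to 90, y -75 to 75 mm in its frame); every other thing within 30 mm of its start (x of tumbler in the frame of keeper between -0.088 and 0.09 m and y of tumbler in the frame of keeper between -0.075 and 0.075 m and z of tumbler in the frame of keeper between 0.005 and 0.018 m and angle between tumbler's own z axis and vertical below 0.1 rad and value of joint cover below 0.04 rad and linear speed of tumbler below 0.02 m/s); the robot touches nothing.
It fails at once if The tumbler tipped more than 0.6 rad (angle between tumbler's own z axis and vertical above 0.6 rad).
It fails at once if The tumbler dropped or flung (faster than 1 m/s) (linear speed of tumbler above 1 m/s).
It fails at once if Another thing moved more than 30 mm from its place (distance of any of tall_glass, espresso_cup, blue_mug, label_roll, soap_bottle, rinse_bottle from where it was at the start of the episode above 0.03 m).
It also fails if it takes over 67 s, if anything falls off the work surface, if the arm or the gripper's body presses on something with over 40 N, if the wrist force passes 120 N, or if a joint passes its speed limit or range.

### The arm

A 6-joint arm with a two-finger parallel gripper is mounted at the origin on a cart in front of the work surface, level with it; the furniture and walls round the work are solid. World frame = base frame: x ahead of the robot, y to its left, z up, the work surface at z = 0. Lengths are in m, angles in rad, forces in N, time in s.
With the tool pointing down it reaches from about 0.375 to 0.975 m from the base axis. Payload 3.8 kg.
Tool frame: the origin (TCP) lies midway between the tips of the shut fingers; the grasp point (between the pads) lies 19 mm behind it (bot.grip_point_offset is the z of the grasp point in the tool frame, in m); z points along the fingers, y is the line along which they close (so a half turn about z gives the same grasp; the last joint's range is limited). The gripper opens to 85 mm and grips with 20 to 120 N. Pads are 22 mm wide; open, the fingers measure 114 mm over their backs; the gripper's body (76 mm by 85 mm) begins 54 mm behind the grasp point. The pads swing forward as they close: fully open they stand 13 mm farther back than shut.
Start: joints at [-0.037, 0.264, 1.604, -0, 1.274, -0.037], TCP at [0.675, -0, 0.231] pointing down, gripper open.
Joint ranges: [-2.63, 2.63], [-0.94, 2.18], [0.31, 2.57], [-1.31, 4.45], [0, 2.66], [-2.55, 2.55]. Speed limits (rad/s): [2.57, 2.57, 3.14, 3.14, 3.14, 3.14].

### API

Orientations are given as a rotation vector (axis times angle).
In Python, from workcell import sensors, optics, order, bot gives the robot as it stands.
- The arm moves only by the tool play_rows, never from a script. Its argument "commands" is a list of rows, each a list of 6 numbers: the shift along the tool's x, y, z in cm, then the turn, a rotation vector about the tool's x, y, z in rad. In form: [[dx, dy, dz, wx, wy, wz], ...]. A call has 1 to 5 rows; each row shifts and turns the commanded pose from where the row before left it, along the tool's axes as they then stand; what a row does not reach is not made up. A row lasts 1/12 s, in which the tool goes at most 41.7 mm and 7.16 degrees, less where a joint would pass 70% of its speed; a pose out of reach is approached as far as the arm can. A call with a gripper value outside its range is refused whole. "grip" is the closure, from 0 (fully open) to 1 (shut), set as the call begins (left out, the last holds). The fingers move at their own pace and stop on an object; "force" is the grip in N (left out, the last holds). Time passes only in rows, so rows that do not move let the fingers close. It gives the time, the measured TCP pose, the force, the opening and the grip force at its end, in the units of the state.
- sensors.read_state(): the state, without advancing time (a new reading comes with each control period).
- optics.read_camera(name): name is "scene" or "side" or "wrist"; returns the picture (384x512x3 uint8, red, green, blue); there is no depth.
- optics.camera_info(name): a dict with "mtx" (3x3 intrinsics, pixels), "k1" (the pictures are not rectified: a ray, as slopes to the right and down, at radius r is drawn at 1 + k1 r^2 times it, then the intrinsics apply), "R" (3x3) and "t" (3): a world point X has camera coordinates R X + t. Camera axes: x right, y down, z forward; pixel columns grow to the right and rows downward; lengths in m; the calibration is good to about 2 mm. A picture is of the moment at which its call begins: read the wrist's pose just before it. camera_info takes no time and is no camera call; for the wrist camera it gives the pose at the moment of the call.
- order.finish_job(): hands the job in; it is judged then, once.
The state is a dict: "time": time; "q": joint angles; "joint_vel": joint speeds; "joint_torque": joint torques, N m; "tool_pos": TCP position; "tcp_rot": TCP orientation; "wrist_force": force on the tool from outside, world axes, zero at the start; "torque": the same for the moment, N m; "width": opening from 0.0 (shut) to 1.0 (fully open); "grip_force": force on a finger pad.
Only numpy, scipy, OpenCV 4.12 (cv2) and the standard library are available. Lean on these libraries where they do the work, as an engineer would, in place of code of your own. Each camera call takes 0.05 s, during which the arm holds its last target. There are 200 camera calls.

## Working session

There is one attempt and no reset: what is moved stays moved. The work goes in short steps, Python scripts to look and compute and a tool call to move; the robot and the scene stay as the last step left them, time stands still between calls to the robot, and variables do not carry over. Pictures are saved under pics/ and viewed, at most 12 in all, crops included, and the job is handed in when it is done.

Besides the shell and the picture viewer there is one more tool, called after "Call:" as name(argument=value, ...), one argument or row to a line, values as JSON. play_rows: Moves the arm, as the interface text tells. Its arguments: {"type":"object","properties":{"commands":{"type":"array","items":{"type":"array","items":{"type":"number"}}},"grip":{"type":"number"},"force":{"type":"number"}},"required":["commands"]}

```bash
ls; mkdir -p pics; python3 - <<'E'
from workcell import sensors, optics, order, bot
import cv2,numpy as np
for n in("scene","side"):
    im=optics.read_camera(n); cv2.imwrite(f"pics/{n}0.png",cv2.resize(im[:,:,::-1],(800,600),interpolation=cv2.INTER_CUBIC)); np.save(f"{n}0.npy",im)
    i=optics.camera_info(n); print(n,i)
print(sensors.read_state()); print(bot.grip_point_offset)
E
```

```text
pics
scene {'mtx': array([[358.16133244,   0.        , 261.01218005],
       [  0.        , 358.16133244, 189.38820154],
       [  0.        ,   0.        ,   1.        ]]), 'k1': -0.009475872116413422, 'R': array([[ 0.78630749, -0.61765632,  0.01487293],
       [-0.37530782, -0.49663099, -0.78262488],
       [ 0.49077956,  0.60980188, -0.62231591]]), 't': array([-0.42174184,  0.31454213,  0.68777686])}
side {'mtx': array([[420.02128161,   0.        , 255.15055671],
       [  0.        , 420.02128161, 191.28654472],
       [  0.        ,   0.        ,   1.        ]]), 'k1': -0.11476898679388384, 'R': array([[ 0.85926784, -0.51149416,  0.00570145],
       [-0.20869049, -0.36071537, -0.90902844],
       [ 0.46701933,  0.77990906, -0.41669508]]), 't': array([-0.4528531 ,  0.23194405,  0.69945655])}
{'time': 0.1, 'q': array([-3.68678916e-02,  2.64730301e-01,  1.60532066e+00, -6.29774566e-07,
        1.27370358e+00, -3.69201135e-02]), 'joint_vel': array([-0.00064217, -0.00134938, -0.00217377, -0.00135869, -0.00107265,
       -0.00069366]), 'joint_torque': array([ 2.96398039e-04, -5.16707003e+01, -3.68589377e+01,  1.30520286e-05,
        6.22219843e-03,  5.24967299e-05]), 'tool_pos': array([6.74295833e-01, 4.55872969e-05, 2.30006222e-01]), 'tcp_rot': array([-2.22026289, -2.22037925,  0.00231058]), 'wrist_force': array([ 0.02657168, -0.77010509, -0.23288918]), 'torque': array([-0.00504994,  0.04526466, -0.00128593]), 'grip_force': 0.0, 'width': 1.0023853047683533}
-0.0187
```

View pics/scene0.png

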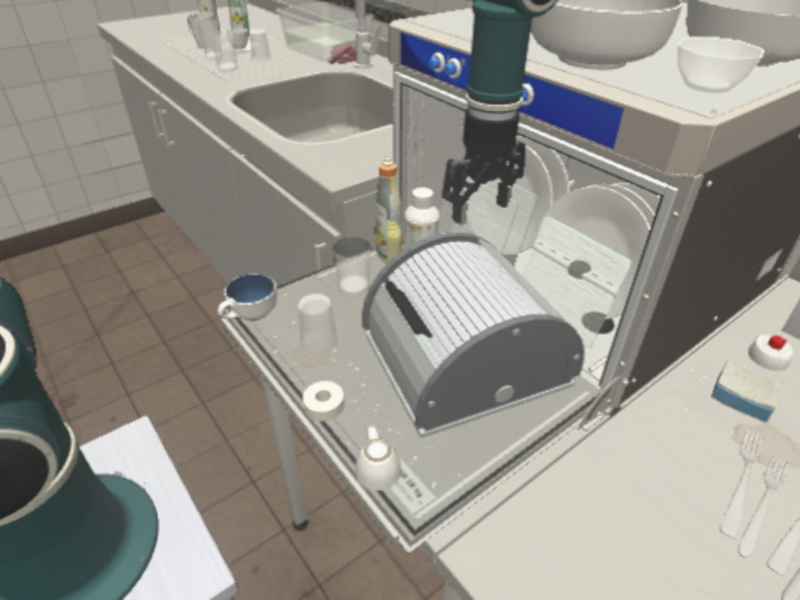

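View pics/side0.png

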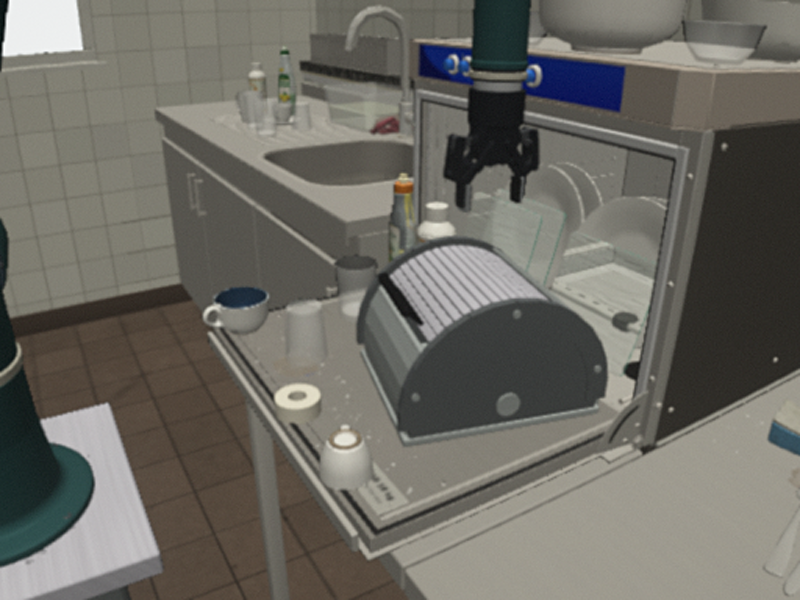

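The scene picture shows the tumbler at about (317,322), the tall glass behind it at (353,263), the keeper front-left edge running from (370,340) to (425,430), and the pull rail from (390,285) to (430,335). The side picture agrees. I'll enlarge both for accurate points.

```bash
python3 - <<'E'
import cv2,numpy as np
for n,(x0,y0) in(("scene",(185,140)),("side",(178,145))):
    im=np.load(f"{n}0.npy")[y0:y0+140,x0:x0+200,::-1]
    im=cv2.resize(im,None,fx=4,fy=4,interpolation=cv2.INTER_CUBIC)
    for k in range(0,200,20): cv2.putText(im,str(x0+k),(k*4,10),0,.35,(0,0,255)); cv2.line(im,(k*4,12),(k*4,18),(0,0,255))
    for k in range(0,140,20): cv2.putText(im,str(y0+k),(0,k*4+4),0,.35,(0,0,255)); 
    cv2.imwrite(f"pics/{n}0c.png",im)
E
```

```text
(no output)
```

View pics/scene0c.png

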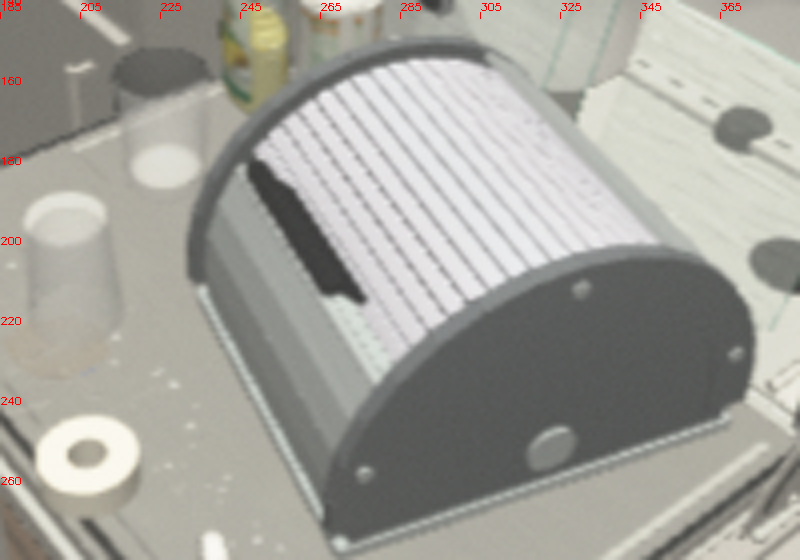

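View pics/side0c.png

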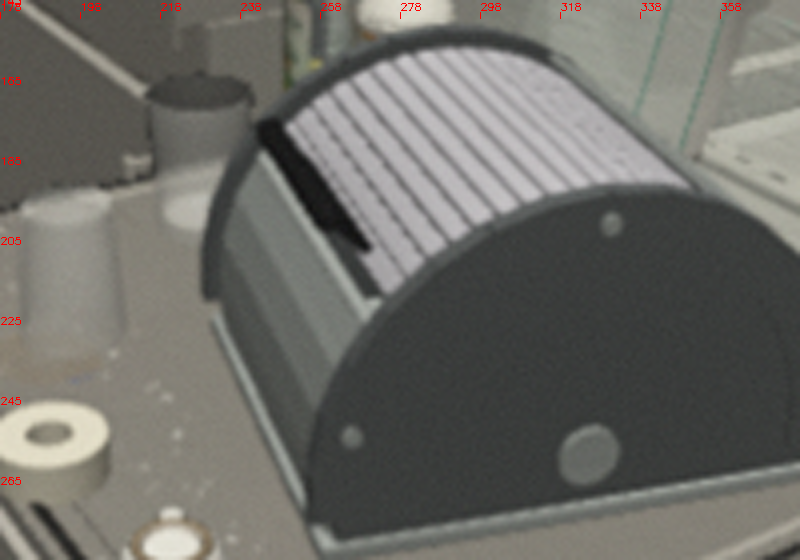

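The crops give: the tumbler's closed top at scene (201,194.5) and side (194.5,197); the tall glass mouth at scene (225.5,159) and side (227.5,167.5). The keeper base corners are at scene (269.5,277), (235,212) and (367.5,244.5), and at side (259,284) and (232,224). The rail runs from about (250,182) to (272,214) in the scene picture.

```bash
cat > h.py <<'E'
from workcell import sensors, optics, order, bot
import cv2,numpy as np
from scipy.spatial.transform import Rotation as Ro
from scipy.optimize import least_squares
def proj(n,X,i=None):
    i=i or optics.camera_info(n); X=np.atleast_2d(X)
    return cv2.projectPoints(X.astype(float),cv2.Rodrigues(i["R"])[0],i["t"],i["mtx"],np.array([i["k1"],0,0,0]))[0][:,0]
def onz(n,p,z,i=None):
    i=i or optics.camera_info(n)
    u=cv2.undistortPoints(np.array([[p]],float),i["mtx"],np.array([i["k1"],0,0,0]))[0,0]
    d=i["R"].T@[u[0],u[1],1]; c=-i["R"].T@i["t"]
    return c+d*(z-c[2])/d[2]
def K(p,X): # keeper->world
    c,s=np.cos(p[2]),np.sin(p[2]); X=np.atleast_2d(X)
    return np.c_[p[0]+c*X[:,0]-s*X[:,1],p[1]+s*X[:,0]+c*X[:,1],X[:,2]]
def rail(a,y=0,r=.164):
    t=np.radians(41)+a; return [-r*np.cos(t),y,.04+r*np.sin(t)]
def near(p): # move from present tcp to world p in tool axes (cm)
    s=sensors.read_state(); return Ro.from_rotvec(s["tcp_rot"]).inv().apply(np.array(p)-s["tool_pos"])*100
E
python3 - <<'E'
from h import *
for nm,a,b,z in(("tumb top",(201.25,194.5),(194.5,196.75),.088),("tall mouth",(225.5,158.75),(227.5,167.5),.1),("tall base",(226.25,181.25),(227.25,197.5),.004),
 ("roll top",(207,253.2),(190.5,253.2),.025)):
    print(nm,onz("scene",a,z).round(4),onz("side",b,z).round(4))
S=[((269.5,277),(-.1425,-.122,0)),((235,211.8),(-.1425,.122,0)),((367.5,244.5),(.1425,-.122,0))]
D=[((259.25,283.75),(-.1425,-.122,0)),((231.75,223.75),(-.1425,.122,0))]
Rs=[((250.5,182.5),.054),((272,214.5),-.054)]; Rd=[((245,176),.054),((265.5,205),-.054)]
def f(p):
    o=[proj("scene",K(p,x))[0]-u for u,x in S]+[proj("side",K(p,x))[0]-u for u,x in D]
    o+=[proj("scene",K(p,rail(p[3],y)))[0]-u for u,y in Rs]+[proj("side",K(p,rail(p[3],y)))[0]-u for u,y in Rd]
    return np.array(o).ravel()
r=least_squares(f,[.7,-.1,0,.1],loss='soft_l1'); print(r.x,r.fun.reshape(-1,2).round(1))
print("rail",K(r.x,rail(r.x[3])))
E
```

```text
tumb top [0.4421 0.1338 0.088 ] [0.4409 0.1311 0.088 ]
tall mouth [0.5759 0.2201 0.1   ] [0.5785 0.2303 0.1   ]
tall base [0.5843 0.2366 0.004 ] [0.5842 0.2472 0.004 ]
roll top [0.374  0.0034 0.025 ] [0.3743 0.0065 0.025 ]
[ 0.63060141 -0.04889403 -0.26986205  0.01250361] [[ 0.   0.4]
 [-0.3  0.3]
 [ 3.  -0.9]
 [ 0.4  0.9]
 [ 0.7  1.7]
 [-0.6 -0.4]
 [-4.5 -5. ]
 [ 2.1  3.1]
 [-4.7 -4.9]]
rail [[ 0.51261456 -0.01625773  0.14913283]]
```

```bash
python3 - <<'E'
from h import *
P=[.6306,-.0489,-.27]
def circ(a,y,r=.008):
    c=np.array(rail(a,y)); return [c+[r*np.cos(t),0,r*np.sin(t)] for t in np.linspace(0,6.3,20)]
out=[]
for n,(x0,y0) in(("scene",(225,150)),("side",(225,150))):
    im=cv2.resize(np.load(f"{n}0.npy")[y0:y0+90,x0:x0+65,::-1],None,fx=6,fy=6,interpolation=cv2.INTER_CUBIC)
    def dr(pts,c): cv2.polylines(im,[((proj(n,K(P,pts))-[x0-.5,y0-.5])*6).astype(int)],False,c,1)
    dr([(-.1425,-.122,0),(-.1425,.122,0)],(0,255,0)); dr([(-.106,-.11,.119),(-.106,.11,.119)],(0,255,0))
    for y in(-.122,.122): dr([(.143*np.cos(t),y,.04+.143*np.sin(t)) for t in np.linspace(.8,3.1,40)],(255,0,0))
    for a,c in((0,(0,0,255)),(.1,(0,200,255)),(.2,(255,0,255))):
        dr(circ(a,.054),c);dr(circ(a,-.054),c); 
    out.append(im)
cv2.imwrite("pics/ov.png",np.hstack(out))
E
```

```text
(no output)
```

View pics/ov.png

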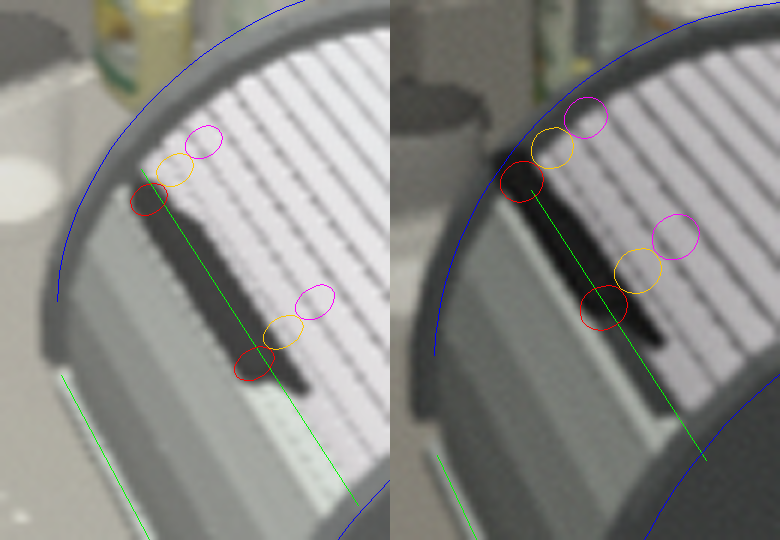

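The overlay puts the rail at roll near 0, and the keeper fits within about 5–10 mm. A wrist view from close by should refine it. I'll check what the bot object offers and raise the arm first.

```bash
python3 - <<'E'
from h import *
print([a for a in dir(bot) if a[0]!='_'])
i=optics.camera_info("wrist"); s=sensors.read_state()
c=-i["R"].T@i["t"]; R=Ro.from_rotvec(s["tcp_rot"])
print(i["mtx"],i["k1"]); print("cam in tool",R.inv().apply(c-s["tool_pos"]),"axes in tool",R.inv().as_matrix()@i["R"].T)
E
```

```text
['MotionError', 'grip_point_offset']
[[265.44121356   0.         253.2966878 ]
 [  0.         265.44121356 193.26885266]
 [  0.           0.           1.        ]] -0.052800085951649964
cam in tool [ 0.07441193 -0.00037475 -0.14265197] axes in tool [[ 1.19540111e-03 -9.56999756e-01 -2.90086261e-01]
 [ 9.99999095e-01  9.64897973e-04  9.37627674e-04]
 [-6.17405810e-04 -2.90087119e-01  9.57000043e-01]]
```

Call:
play_rows(
  commands=[
    [0, -3, -3, 0, 0, 0],
    [0, -3, -3, 0, 0, 0],
    [0, -3, -3, 0, 0, 0],
    [0, -3, -1, 0, 0, 0],
    [0, -3, 0, 0, 0, 0],
  ],
)

```text
time: 0.52
tool_pos: [0.5271, -0.0, 0.3336]
tcp_rot: [2.218, 2.218, 0.007]
wrist_force: [-0.2, -0.7, -0.1]
width: 1.0
grip_force: 0.0
```

```bash
python3 - <<'E'
from h import *
import pickle
i=optics.camera_info("wrist"); im=optics.read_camera("wrist"); np.save("w1.npy",im); pickle.dump(i,open("w1.pkl","wb"))
P=[.6306,-.0489,-.27]
im=cv2.resize(im[:,:,::-1],(768,576),interpolation=cv2.INTER_CUBIC)
def dr(pts,c): cv2.polylines(im,[((proj("",K(P,pts),i)+.5)*1.5).astype(int)],False,c,1)
dr([(.1425,-.122,0),(-.1425,-.122,0),(-.1425,.122,0),(.1425,.122,0)],(0,255,0)); dr([(-.106,-.11,.119),(-.106,.11,.119)],(0,255,0))
for y in(-.116,.116): dr([(.143*np.cos(t),y,.04+.143*np.sin(t)) for t in np.linspace(.8,3.1,40)],(255,0,0))
dr([rail(0,.054),rail(0,-.054)],(0,0,255)); dr([rail(.1,.054),rail(.1,-.054)],(0,200,255))
cv2.imwrite("pics/w1.png",im)
E
```

```text
(no output)
```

View pics/w1.png

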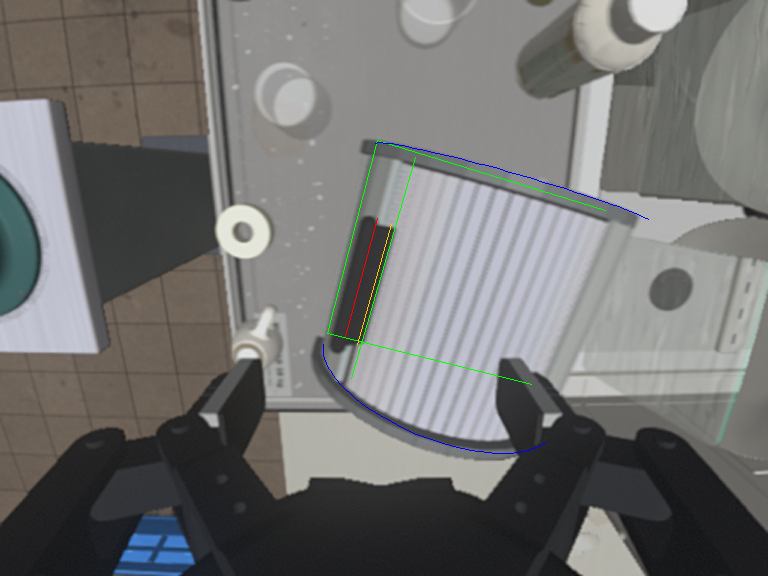

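The wrist view shows the real bar centreline from (368,219) to (337,349), about 6 px left of the model. The keeper is therefore nearly 8 mm nearer than fitted, because its front flange is at x=-134. The tumbler's top circle is at (285,95), and the tall glass is at about (432,10). I'll refit with these.

```bash
python3 - <<'E'
from h import *
import pickle
i=pickle.load(open("w1.pkl","rb"))
print("tumbler top/rim px in view:",(proj("",[[.4415,.1325,.088],[.4415,.1325,0]],i)+.5)*1.5, "top from w1",onz("",(285/1.5-.5,95/1.5-.5),.088,i))
S=[((269.5,277),-.122),((235,211.8),.122)]; D=[((259.25,283.75),-.122),((231.75,223.75),.122)]
W=[((368/1.5-.5,219/1.5-.5),.054),((337/1.5-.5,349/1.5-.5),-.054)]
for a in(0,.04,.08):
  def f(p):
    o=[proj("scene",K(p,(p[3],y,0)))[0]-u for u,y in S]+[proj("side",K(p,(p[3],y,0)))[0]-u for u,y in D]
    o+=[(proj("",K(p,rail(a,y)),i)[0]-u)*1.5 for u,y in W]
    return np.array(o).ravel()
  r=least_squares(f,[.63,-.05,-.27,-.134]); print(a,r.x.round(4),r.fun.reshape(-1,2).round(1).tolist(),K(r.x,rail(a)).round(4))
E
```

```text
tumbler top/rim px in view: [[284.46694243 104.27054503]
 [302.20769211 116.74970877]] top from w1 [0.44241525 0.14029442 0.088     ]
0 [ 0.6233 -0.0518 -0.26   -0.1376] [[1.0, 2.4], [-0.4, 1.9], [1.1, 2.8], [0.2, 3.0], [-0.1, 4.6], [0.8, -8.4]] [[ 0.5036 -0.0199  0.1476]]
0.04 [ 0.6193 -0.0495 -0.2595 -0.133 ] [[0.9, 2.0], [-0.5, 1.7], [1.1, 2.4], [0.1, 2.8], [-0.0, 4.0], [0.6, -7.2]] [[ 0.5039 -0.0188  0.1525]]
0.08 [ 0.6151 -0.0472 -0.2591 -0.1282] [[0.8, 1.6], [-0.6, 1.4], [1.1, 2.1], [0.1, 2.6], [0.1, 3.4], [0.4, -6.1]] [[ 0.5042 -0.0178  0.1571]]
```

```bash
cat >> h.py <<'E'
P=np.array([.621,-.052,-.26])
def down(yaw,tilt=0): # tilt>0: fingers point forward
    R0=np.array([[0,1,0],[1,0,0],[0,0,-1.]])
    return Ro.from_euler('z',yaw)*Ro.from_matrix(R0)*Ro.from_rotvec([-tilt,0,0])
def railpose(a,phi,back=0,P=P,yoff=0): # TCP pose with grasp point 'back' m short of bar
    R=down(P[2],np.pi/2-phi); z=R.apply([0,0,1])
    return K(P,rail(a,yoff))[0]+z*(-bot.grip_point_offset-back),R
def plan(tgts,start=None):
    if start is None:
        s=sensors.read_state(); start=(s["tool_pos"],Ro.from_rotvec(s["tcp_rot"]))
    p,R=start
    for tp,tR in tgts:
        n=int(max(np.ceil(np.linalg.norm(tp-p)/.040),np.ceil((R.inv()*tR).magnitude()/.12),1))
        for k in range(n,0,-1):
            d=R.inv().apply(tp-p)*100/k; w=(R.inv()*tR).as_rotvec()/k
            d=d.round(1);w=w.round(2); print([*map(float,d),*map(float,w)])
            p=p+R.apply(d/100); R=R*Ro.from_rotvec(w)
        print('--',p.round(4),R.as_rotvec().round(3))
E
python3 - <<'E'
from h import *
s=sensors.read_state(); print(s["tool_pos"],s["tcp_rot"])
plan([railpose(.02,np.radians(52),.10),railpose(.02,np.radians(52),.0)])
E
```

```text
[5.20896799e-01 1.55507879e-04 3.31502528e-01] [-2.22049163e+00 -2.22088042e+00  1.89451259e-03]
[-0.1, -1.1, 2.0, -0.11, -0.01, 0.04]
[-0.2, -1.3, 1.8, -0.11, -0.02, 0.04]
[-0.2, -1.5, 1.7, -0.11, -0.01, 0.04]
[-0.2, -1.6, 1.5, -0.11, -0.02, 0.04]
[-0.3, -1.8, 1.3, -0.11, -0.01, 0.05]
[-0.3, -1.9, 1.1, -0.11, -0.02, 0.04]
-- [ 0.4552 -0.0076  0.2144] [2.033 1.561 0.534]
[-0.0, -0.0, 3.3, -0.0, 0.0, -0.0]
[-0.0, -0.0, 3.4, -0.0, 0.0, -0.0]
[-0.0, -0.0, 3.3, -0.0, 0.0, -0.0]
-- [ 0.5146 -0.0237  0.1356] [2.033 1.561 0.534]
```

Call:
play_rows(
  commands=[
    [-0.1, -1.1, 2.0, -0.11, -0.01, 0.04],
    [-0.2, -1.3, 1.8, -0.11, -0.02, 0.04],
    [-0.2, -1.5, 1.7, -0.11, -0.01, 0.04],
    [-0.2, -1.6, 1.5, -0.11, -0.02, 0.04],
    [-0.3, -1.8, 1.3, -0.11, -0.01, 0.05],
  ],
  grip=0,
)

```text
time: 0.98
tool_pos: [0.4715, -0.007, 0.2311]
tcp_rot: [2.076, 1.667, 0.472]
wrist_force: [-0.4, -0.5, 0.6]
width: 0.998
grip_force: 0.0
```

Call:
play_rows(
  commands=[
    [-0.3, -1.9, 1.1, -0.11, -0.02, 0.04],
    [0, 0, 0, 0, 0, 0],
    [0, 0, 0, 0, 0, 0],
  ],
)

```text
time: 1.23
tool_pos: [0.4589, -0.0082, 0.2106]
tcp_rot: [2.045, 1.589, 0.508]
wrist_force: [1.0, -0.4, 0.5]
width: 1.0
grip_force: 0.0
```

```bash
python3 - <<'E'
from h import *
import pickle
s=sensors.read_state(); print(s["tool_pos"],s["tcp_rot"],s["q"].round(2))
i=optics.camera_info("wrist"); im=optics.read_camera("wrist"); np.save("w2.npy",im); pickle.dump(i,open("w2.pkl","wb"))
im=cv2.resize(im[:,:,::-1],(768,576),interpolation=cv2.INTER_CUBIC)
def dr(pts,c): cv2.polylines(im,[((proj("",K(P,pts),i)+.5)*1.5).astype(int)],False,c,1)
dr([(-.106,-.11,.119),(-.106,.11,.119)],(0,255,0))
dr([rail(0,.054),rail(0,-.054)],(0,0,255)); dr([rail(.1,.054),rail(.1,-.054)],(0,200,255))
cv2.imwrite("pics/w2.png",im)
E
```

```text
[ 0.45887117 -0.00816104  0.21056192] [2.04499722 1.58899494 0.50841259] [ 0.08 -0.55  2.47 -0.34  0.64  0.54]
```

View pics/w2.png

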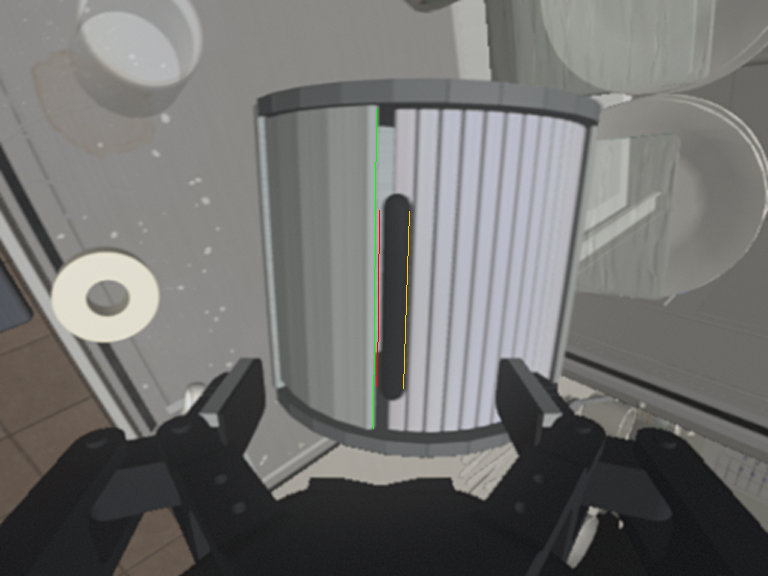

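The wrist view confirms the fit. The apron line coincides at column 378, and the bar at column 397 lies between the 0 and 0.1 rad lines, so the roll is about 0.06. Now to approach the bar.

```bash
python3 - <<'E'
from h import *
plan([railpose(.06,np.radians(52),.04),railpose(.06,np.radians(52),.0)])
E
```

```text
[-0.1, -0.0, 2.8, -0.01, 0.0, 0.0]
[-0.1, -0.0, 2.8, -0.01, 0.0, 0.01]
-- [ 0.4954 -0.0187  0.1718] [2.035 1.563 0.535]
[0.0, -0.0, 2.0, -0.0, 0.0, -0.0]
[0.0, -0.0, 2.0, -0.0, 0.0, -0.0]
-- [ 0.5191 -0.0251  0.1403] [2.035 1.563 0.535]
```

Call:
play_rows(
  commands=[
    [-0.1, 0, 2.8, -0.01, 0, 0],
    [-0.1, 0, 2.8, -0.01, 0, 0.01],
    [0, 0, 0, 0, 0, 0],
    [0, 0, 0, 0, 0, 0],
  ],
)

```text
time: 1.62
tool_pos: [0.4989, -0.0199, 0.1745]
tcp_rot: [2.036, 1.558, 0.535]
wrist_force: [0.6, 0.8, -0.8]
width: 1.001
grip_force: 0.0
```

```bash
python3 - <<'E'
from h import *
s=sensors.read_state(); print(s["tool_pos"],s["tcp_rot"],s["q"].round(2),s["wrist_force"])
plan([railpose(.06,np.radians(52),.0)])
E
```

```text
[ 0.49889876 -0.01994774  0.17449984] [2.03645501 1.55762814 0.53538676] [ 0.04 -0.41  2.48 -0.42  0.46  0.62] [ 0.56766555  0.77679582 -0.77573742]
[0.0, -0.2, 2.0, -0.0, 0.0, -0.0]
[0.1, -0.3, 2.0, -0.0, 0.0, -0.0]
-- [ 0.5191 -0.0244  0.1399] [2.036 1.558 0.535]
```

Advance and straddle the bar, then close lightly.

Call:
play_rows(
  commands=[
    [0, -0.2, 2.0, 0, 0, 0],
    [0.1, -0.3, 2.0, 0, 0, 0],
    [0, 0, 0, 0, 0, 0],
  ],
)

```text
time: 1.87
tool_pos: [0.5181, -0.0242, 0.1381]
tcp_rot: [2.036, 1.558, 0.535]
wrist_force: [-0.7, -0.3, 0.1]
width: 1.0
grip_force: 0.0
```

Call:
play_rows(
  commands=[
    [0, 0, 0, 0, 0, 0],
    [0, 0, 0, 0, 0, 0],
    [0, 0, 0, 0, 0, 0],
    [0, 0, 0, 0, 0, 0],
    [0, 0, 0, 0, 0, 0],
  ],
  grip=0.65,
  force=20,
)

```text
time: 2.28
tool_pos: [0.5159, -0.0236, 0.1384]
tcp_rot: [2.035, 1.558, 0.537]
wrist_force: [0.1, -0.6, -0.0]
width: 0.354
grip_force: 0.0
```

Call:
play_rows(
  commands=[
    [0, 0, 0, 0, 0, 0],
    [0, 0, 0, 0, 0, 0],
    [0, 0, 0, 0, 0, 0],
  ],
  grip=1,
)

```text
time: 2.53
tool_pos: [0.5161, -0.0236, 0.1382]
tcp_rot: [2.035, 1.558, 0.537]
wrist_force: [-4.2, 0.4, 6.6]
width: 0.177
grip_force: 20.1
```

Gripped. Now plan the arc.

```bash
python3 - <<'E'
from h import *
s=sensors.read_state(); p=s["tool_pos"]; R=Ro.from_rotvec(s["tcp_rot"])
g=p+R.apply([0,0,bot.grip_point_offset]); c,sn=np.cos(P[2]),np.sin(P[2])
d=g[:2]-P[:2]; k=np.array([c*d[0]+sn*d[1],-sn*d[0]+c*d[1],g[2]-.04]); a0=np.arctan2(k[2],-k[0])-np.radians(41)
print("keeper-frame grasp",k.round(4),"r",np.hypot(k[0],k[2]),"a",a0)
off=np.array(g-K(P,rail(a0,0))[0]); print(off)
T=[]
for f in np.linspace(0,1,21)[1:]:
    a=a0+f*(1.13-a0); q=railpose(a,np.radians(52+38*f)); T.append((q[0]+off*(1-f),q[1]))
plan(T)
E
```

```text
keeper-frame grasp [-0.1202  0.0005  0.1129] r 0.16494182969718332 a 0.03844657260228501
[-0.00054036  0.00063924  0.00064476]
[0.0, 0.8, -0.1, 0.03, 0.0, -0.0]
-- [ 0.5215 -0.0251  0.1439] [2.058 1.575 0.517]
[0.0, 0.9, -0.1, 0.04, 0.0, -0.0]
-- [ 0.528  -0.0269  0.15  ] [2.087 1.598 0.489]
[0.0, 0.8, -0.1, 0.03, 0.0, -0.0]
-- [ 0.5338 -0.0284  0.1553] [2.109 1.614 0.468]
[0.0, 0.8, -0.0, 0.03, 0.0, -0.0]
-- [ 0.5404 -0.0302  0.1596] [2.131 1.631 0.446]
[0.0, 0.9, -0.1, 0.04, 0.0, -0.0]
-- [ 0.5474 -0.0321  0.165 ] [2.16  1.653 0.417]
[0.0, 0.8, 0.0, 0.03, 0.0, -0.0]
-- [ 0.5542 -0.0339  0.1688] [2.181 1.67  0.395]
[0.0, 0.8, 0.0, 0.03, 0.0, -0.0]
-- [ 0.5611 -0.0358  0.1724] [2.203 1.686 0.372]
[0.0, 0.9, 0.1, 0.04, 0.0, -0.0]
-- [ 0.5694 -0.0381  0.1753] [2.231 1.708 0.341]
[0.0, 0.8, 0.0, 0.03, 0.0, -0.0]
-- [ 0.5765 -0.04    0.1783] [2.252 1.724 0.317]
[0.0, 0.8, 0.1, 0.03, 0.0, -0.0]
-- [ 0.584  -0.042   0.1802] [2.273 1.74  0.293]
[0.0, 0.9, 0.0, 0.03, 0.0, -0.0]
-- [ 0.5923 -0.0442  0.1832] [2.294 1.756 0.269]
[0.0, 0.8, 0.2, 0.04, 0.0, -0.0]
-- [ 0.6002 -0.0464  0.1837] [2.321 1.777 0.236]
[0.0, 0.8, 0.1, 0.03, 0.0, -0.0]
-- [ 0.6079 -0.0485  0.1848] [2.342 1.793 0.211]
[0.0, 0.8, 0.1, 0.03, 0.0, -0.0]
-- [ 0.6156 -0.0506  0.1857] [2.362 1.808 0.185]
[0.0, 0.9, 0.2, 0.04, 0.0, -0.0]
-- [ 0.6245 -0.053   0.1855] [2.389 1.829 0.15 ]
[0.0, 0.8, 0.1, 0.03, -0.0, -0.0]
-- [ 0.6323 -0.0551  0.1858] [2.409 1.844 0.124]
[0.0, 0.8, 0.2, 0.03, -0.0, -0.0]
-- [ 0.6402 -0.0572  0.1849] [2.428 1.859 0.097]
[0.0, 0.8, 0.3, 0.04, -0.0, -0.0]
-- [ 0.6482 -0.0594  0.1828] [2.454 1.879 0.06 ]
[0.0, 0.8, 0.2, 0.03, -0.0, -0.0]
-- [ 0.656  -0.0615  0.1813] [2.474 1.894 0.032]
[0.0, 0.8, 0.2, 0.03, -0.0, -0.0]
-- [ 0.6638 -0.0636  0.1795] [2.493 1.908 0.004]
```

Call:
play_rows(
  commands=[
    [0, 0.8, -0.1, 0.03, 0, 0],
    [0, 0.9, -0.1, 0.04, 0, 0],
    [0, 0.8, -0.1, 0.03, 0, 0],
    [0, 0.8, 0, 0.03, 0, 0],
    [0, 0.9, -0.1, 0.04, 0, 0],
  ],
)

```text
time: 2.95
tool_pos: [0.5442, -0.0314, 0.162]
tcp_rot: [2.166, 1.658, 0.41]
wrist_force: [-2.7, -0.4, -3.5]
width: 0.174
grip_force: 19.9
```

Call:
play_rows(
  commands=[
    [0, 0.8, 0, 0.03, 0, 0],
    [0, 0.8, 0, 0.03, 0, 0],
    [0, 0.9, 0.1, 0.04, 0, 0],
    [0, 0.8, 0, 0.03, 0, 0],
    [0, 0.8, 0.1, 0.03, 0, 0],
  ],
)

```text
time: 3.37
tool_pos: [0.5822, -0.0416, 0.1784]
tcp_rot: [2.278, 1.744, 0.287]
wrist_force: [-6.5, 1.9, 6.5]
width: 0.181
grip_force: 21.0
```

Call:
play_rows(
  commands=[
    [0, 0.9, 0, 0.03, 0, 0],
    [0, 0.8, 0.2, 0.04, 0, 0],
    [0, 0.8, 0.1, 0.03, 0, 0],
    [0, 0.8, 0.1, 0.03, 0, 0],
    [0, 0.9, 0.2, 0.04, 0, 0],
  ],
)

```text
time: 3.78
tool_pos: [0.6226, -0.0525, 0.1837]
tcp_rot: [2.393, 1.833, 0.144]
wrist_force: [-3.5, 0.2, -1.5]
width: 0.175
grip_force: 20.2
```

Call:
play_rows(
  commands=[
    [0, 0.8, 0.1, 0.03, 0, 0],
    [0, 0.8, 0.2, 0.03, 0, 0],
    [0, 0.8, 0.3, 0.04, 0, 0],
    [0, 0.8, 0.2, 0.03, 0, 0],
    [0, 0.8, 0.2, 0.03, 0, 0],
  ],
)

```text
time: 4.2
tool_pos: [0.6617, -0.063, 0.1776]
tcp_rot: [-2.491, -1.907, 0.005]
wrist_force: [-6.3, 3.1, 3.7]
width: 0.183
grip_force: 28.3
```

Call:
play_rows(
  commands=[
    [0, 0, 0, 0, 0, 0],
    [0, 0, 0, 0, 0, 0],
    [0, 0, 0, 0, 0, 0],
  ],
)

```text
time: 4.45
tool_pos: [0.6628, -0.0633, 0.1774]
tcp_rot: [2.494, 1.91, 0.001]
wrist_force: [1.5, 1.5, 0.1]
width: 0.176
grip_force: 32.5
```

The bar is at roll about 1.12. Release, rise, and plan the tumbler pick-up, with the fingers closing along keeper y and the camera on the front side.

Call:
play_rows(
  commands=[
    [0, 0, 0, 0, 0, 0],
    [0, 0, 0, 0, 0, 0],
    [0, 0, 0, 0, 0, 0],
    [0, 0, 0, 0, 0, 0],
    [0, 0, -2, 0, 0, 0],
  ],
  grip=0,
)

```text
time: 4.87
tool_pos: [0.6601, -0.0634, 0.1933]
tcp_rot: [-2.491, -1.907, 0.008]
wrist_force: [-0.4, 0.5, -1.0]
width: 0.877
grip_force: 0.0
```

Call:
play_rows(
  commands=[
    [0, 0, -4, 0, 0, 0],
    [0, 0, -3, 0, 0, 0],
    [0, 0, 0, 0, 0, 0],
  ],
)

```text
time: 5.12
tool_pos: [0.6658, -0.0642, 0.2767]
tcp_rot: [2.488, 1.904, 0.013]
wrist_force: [0.3, -1.0, 0.8]
width: 1.0
grip_force: 0.0
```

```bash
python3 - <<'E'
from h import *
print("mug", onz("scene",(159,196),.03))
yaw=P[2]+np.pi/2
plan([(np.array([.442,.137,.21]),down(yaw)),(np.array([.442,.137,.15]),down(yaw))])
E
```

```text
mug [0.3756624  0.26443691 0.03      ]
[1.0, -1.9, 0.5, 0.0, 0.0, -0.11]
[1.2, -1.8, 0.5, 0.0, 0.0, -0.11]
[1.4, -1.7, 0.4, 0.0, 0.0, -0.11]
[1.5, -1.5, 0.5, 0.0, 0.0, -0.11]
[1.7, -1.3, 0.4, 0.0, 0.0, -0.11]
[1.8, -1.1, 0.5, 0.0, 0.0, -0.11]
[1.9, -0.9, 0.4, 0.0, 0.0, -0.11]
[2.0, -0.7, 0.5, 0.0, 0.0, -0.12]
[2.1, -0.5, 0.4, 0.0, 0.0, -0.11]
[2.2, -0.2, 0.5, 0.0, 0.0, -0.12]
[2.2, 0.0, 0.4, 0.0, 0.0, -0.11]
[2.1, 0.3, 0.5, 0.0, 0.0, -0.12]
[2.1, 0.5, 0.4, 0.0, 0.01, -0.11]
[2.1, 0.7, 0.5, 0.0, 0.0, -0.12]
-- [0.4417 0.1367 0.2099] [0.399 3.114 0.004]
[-0.0, 0.0, 3.0, 0.0, 0.0, 0.0]
[-0.0, 0.0, 3.0, 0.0, 0.0, 0.0]
-- [0.4418 0.1369 0.1499] [0.399 3.114 0.004]
```

Call:
play_rows(
  commands=[
    [1.0, -1.9, 0.5, 0, 0, -0.11],
    [1.2, -1.8, 0.5, 0, 0, -0.11],
    [1.4, -1.7, 0.4, 0, 0, -0.11],
    [1.5, -1.5, 0.5, 0, 0, -0.11],
    [1.7, -1.3, 0.4, 0, 0, -0.11],
  ],
)

```text
time: 5.53
tool_pos: [0.5825, 0.0092, 0.2444]
tcp_rot: [1.875, 2.519, 0.001]
wrist_force: [-0.4, 0.7, 1.1]
width: 0.997
grip_force: 0.0
```

Call:
play_rows(
  commands=[
    [1.8, -1.1, 0.5, 0, 0, -0.11],
    [1.9, -0.9, 0.4, 0, 0, -0.11],
    [2.0, -0.7, 0.5, 0, 0, -0.12],
    [2.1, -0.5, 0.4, 0, 0, -0.11],
    [2.2, -0.2, 0.5, 0, 0, -0.12],
  ],
)

```text
time: 5.95
tool_pos: [0.5031, 0.0805, 0.2217]
tcp_rot: [1.091, 2.944, 0.001]
wrist_force: [-0.2, -0.2, -0.3]
width: 0.998
grip_force: 0.0
```

Call:
play_rows(
  commands=[
    [2.2, 0, 0.4, 0, 0, -0.11],
    [2.1, 0.3, 0.5, 0, 0, -0.12],
    [2.1, 0.5, 0.4, 0, 0.01, -0.11],
    [2.1, 0.7, 0.5, 0, 0, -0.12],
    [0, 0, 0, 0, 0, 0],
  ],
)

```text
time: 6.37
tool_pos: [0.4351, 0.1388, 0.2026]
tcp_rot: [-0.388, -3.106, -0.005]
wrist_force: [-0.2, -0.2, -0.3]
width: 0.998
grip_force: 0.0
```

Call:
play_rows(
  commands=[
    [0, 0, 0, 0, 0, 0],
    [0, 0, 0, 0, 0, 0],
  ],
)

```text
time: 6.53
tool_pos: [0.4389, 0.1372, 0.2043]
tcp_rot: [-0.4, -3.109, -0.005]
wrist_force: [0.2, -0.4, -0.2]
width: 1.001
grip_force: 0.0
```

```bash
python3 - <<'E'
from h import *
import pickle
s=sensors.read_state(); print(s["tool_pos"],s["tcp_rot"],s["q"].round(2))
i=optics.camera_info("wrist"); im=optics.read_camera("wrist"); np.save("w3.npy",im); pickle.dump(i,open("w3.pkl","wb"))
im=cv2.resize(im[:,:,::-1],(768,576),interpolation=cv2.INTER_CUBIC)
t=np.linspace(0,6.3,40)
for z,r,c in((.088,.029,(0,0,255)),(0,.033,(0,255,0))):
    X=np.c_[.442+r*np.cos(t),.137+r*np.sin(t),0*t+z]; cv2.polylines(im,[((proj("",X,i)+.5)*1.5).astype(int)],False,c,1)
cv2.imwrite("pics/w3.png",im)
E
```

```text
[0.43892373 0.13724659 0.20425838] [-0.40037629 -3.10934014 -0.00471254] [ 0.24 -0.13  2.07  0.01  1.2  -1.07]
```

View pics/w3.png

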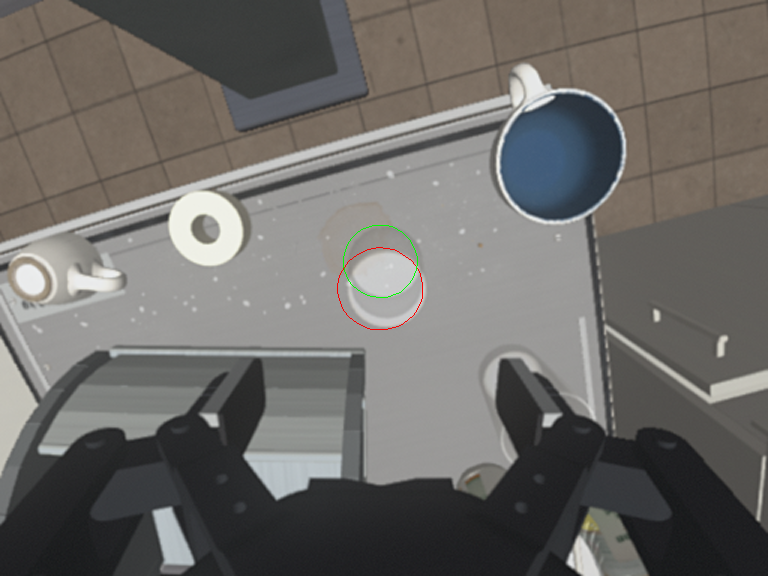

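The tumbler top ellipse is centred at about (384,288), within 4 px of my model and midway between the fingers (262 and 500). The tall glass at (500,400), the mug and the keeper are clear. Descend.

```bash
python3 - <<'E'
from h import *
yaw=P[2]+np.pi/2
plan([(np.array([.442,.138,.12]),down(yaw)),(np.array([.442,.138,.037]),down(yaw))])
E
```

```text
[-0.1, 0.0, 2.8, 0.0, -0.0, 0.0]
[-0.1, 0.1, 2.8, 0.0, -0.0, 0.0]
[-0.1, 0.0, 2.8, 0.0, -0.01, 0.0]
-- [0.4419 0.1376 0.1203] [4.010e-01 3.112e+00 3.000e-03]
[0.0, 0.0, 2.8, 0.0, 0.0, 0.0]
[0.0, 0.0, 2.8, 0.0, 0.0, 0.0]
[0.0, 0.0, 2.7, 0.0, 0.0, 0.0]
-- [0.4422 0.1377 0.0373] [4.010e-01 3.112e+00 3.000e-03]
```

Call:
play_rows(
  commands=[
    [-0.1, 0, 2.8, 0, 0, 0],
    [-0.1, 0.1, 2.8, 0, 0, 0],
    [-0.1, 0, 2.8, 0, -0.01, 0],
    [0, 0, 0, 0, 0, 0],
  ],
)

```text
time: 6.92
tool_pos: [0.4373, 0.1362, 0.1147]
tcp_rot: [-0.402, -3.109, 0.003]
wrist_force: [-1.6, -0.2, -0.2]
width: 1.001
grip_force: 0.0
```

Call:
play_rows(
  commands=[
    [0, 0, 2.5, 0, 0, 0],
    [0, 0, 2.5, 0, 0, 0],
    [0, 0, 1.5, 0, 0, 0],
    [0, 0, 1.0, 0, 0, 0],
    [0, 0, 0, 0, 0, 0],
  ],
)

```text
time: 7.33
tool_pos: [0.4405, 0.1374, 0.0438]
tcp_rot: [-0.401, -3.115, -0.001]
wrist_force: [0.4, -0.4, 1.2]
width: 1.001
grip_force: 0.0
```

Call:
play_rows(
  commands=[
    [0, 0, 0, 0, 0, 0],
    [0, 0, 0, 0, 0, 0],
    [0, 0, 0, 0, 0, 0],
    [0, 0, 0, 0, 0, 0],
    [0, 0, 0, 0, 0, 0],
  ],
  grip=0.3,
  force=25,
)

```text
time: 7.75
tool_pos: [0.4424, 0.1386, 0.0462]
tcp_rot: [0.399, 3.112, 0.005]
wrist_force: [0.2, 2.3, 1.4]
width: 0.701
grip_force: 1.1
```

Call:
play_rows(
  commands=[
    [0, 0, 0, 0, 0, 0],
    [0, 0, 0, 0, 0, 0],
    [0, 0, 0, 0, 0, 0],
  ],
  grip=0.6,
  force=30,
)

```text
time: 8.0
tool_pos: [0.4426, 0.1386, 0.0465]
tcp_rot: [0.399, 3.111, 0.005]
wrist_force: [-0.2, 2.3, 7.1]
width: 0.665
grip_force: 31.3
```

Call:
play_rows(
  commands=[
    [0, 0, -0.5, 0, 0, 0],
    [0, 0, -1.5, 0, 0, 0],
    [0, 0, -2, 0, 0, 0],
    [0, 0, -2, 0, 0, 0],
    [0, 0, -2, 0, 0, 0],
  ],
)

```text
time: 8.42
tool_pos: [0.4394, 0.1374, 0.1249]
tcp_rot: [-0.399, -3.115, -0.0]
wrist_force: [0.9, 0.7, -1.9]
width: 0.667
grip_force: 32.8
```

Call:
play_rows(
  commands=[
    [0, 0, -3, 0, 0, 0],
    [0, 0, -3, 0, 0, 0],
    [0, 0, -3, 0, 0, 0],
    [0, 0, -3, 0, 0, 0],
    [0, 0, -1, 0, 0, 0],
  ],
)

```text
time: 8.83
tool_pos: [0.4422, 0.138, 0.2595]
tcp_rot: [0.398, 3.108, 0.006]
wrist_force: [1.3, 0.1, -2.1]
width: 0.668
grip_force: 32.8
```

Call:
play_rows(
  commands=[
    [0, 0, 0, 0, 0, 0],
    [0, 0, 0, 0, 0, 0],
  ],
)

```text
time: 9.0
tool_pos: [0.44, 0.1375, 0.2538]
tcp_rot: [0.399, 3.115, 0.002]
wrist_force: [0.4, 0.7, -3.5]
width: 0.662
grip_force: 32.8
```

```bash
python3 - <<'E'
from h import *
yaw=P[2]+np.pi/2
s=sensors.read_state(); print(s["wrist_force"])
t=K(P,[-.040,0,0])[0]
plan([(t+[0,0,.262],down(yaw)),(t+[0,0,.10],down(yaw))])
E
```

```text
[ 0.36490521  0.6988709  -3.47450379]
[-3.0, -2.3, -0.1, 0.0, 0.0, 0.0]
[-3.1, -2.3, -0.1, 0.0, 0.0, 0.0]
[-3.0, -2.3, -0.2, 0.0, 0.0, 0.0]
[-3.1, -2.3, -0.1, 0.0, 0.0, 0.0]
[-3.0, -2.3, -0.2, 0.0, 0.0, 0.0]
[-3.1, -2.3, -0.1, 0.0, 0.0, 0.01]
-- [ 0.5823 -0.0422  0.2618] [4.150e-01 3.113e+00 2.000e-03]
[0.0, 0.0, 3.2, 0.0, 0.0, -0.0]
[0.0, 0.0, 3.2, 0.0, 0.0, -0.0]
[0.0, 0.0, 3.3, 0.0, 0.0, -0.0]
[0.0, 0.0, 3.2, 0.0, 0.0, -0.0]
[0.0, 0.0, 3.3, 0.0, 0.0, -0.0]
-- [ 0.5825 -0.042   0.0998] [4.150e-01 3.113e+00 2.000e-03]
```

Call:
play_rows(
  commands=[
    [-1.0, -0.8, -0.3, 0, 0, 0],
    [-1.8, -1.4, -0.3, 0, 0, 0],
    [-2.1, -1.6, -0.2, 0, 0, 0],
    [-2.2, -1.6, 0, 0, 0, 0],
    [-2.2, -1.6, 0, 0, 0, 0],
  ],
)

```text
time: 9.42
tool_pos: [0.5115, 0.0456, 0.2591]
tcp_rot: [-0.398, -3.112, -0.001]
wrist_force: [1.1, 0.6, -2.2]
width: 0.665
grip_force: 32.8
```

Call:
play_rows(
  commands=[
    [-2.2, -1.6, 0, 0, 0, 0],
    [-2.2, -1.6, 0, 0, 0, 0],
    [-2.1, -1.6, 0, 0, 0, 0],
    [-1.6, -1.2, 0, 0, 0, 0],
    [-0.9, -0.8, 0, 0, 0, 0],
  ],
)

```text
time: 9.83
tool_pos: [0.5821, -0.0437, 0.2585]
tcp_rot: [-0.401, -3.111, -0.002]
wrist_force: [0.3, -0.8, -3.2]
width: 0.669
grip_force: 32.8
```

Call:
play_rows(
  commands=[
    [0, 0, 0, 0, 0, 0],
    [0, 0, 0, 0, 0, 0],
    [0, 0, 0, 0, 0, 0],
  ],
)

```text
time: 10.08
tool_pos: [0.5815, -0.0412, 0.2612]
tcp_rot: [-0.399, -3.115, -0.003]
wrist_force: [-0.5, 0.0, -2.8]
width: 0.665
grip_force: 32.8
```

```bash
python3 - <<'E'
from h import *
yaw=P[2]+np.pi/2
t=K(P,[-.040,0,0])[0]
plan([(t+[0,0,.065],down(yaw))])
i=optics.camera_info("wrist");im=optics.read_camera("wrist"); cv2.imwrite("pics/w4.png",im[:,:,::-1])
E
```

```text
[-0.0, -0.0, 3.9, 0.0, -0.0, 0.0]
[-0.0, -0.0, 3.9, 0.0, -0.0, 0.0]
[-0.0, -0.0, 3.9, 0.0, -0.0, 0.0]
[-0.1, -0.0, 4.0, 0.0, -0.0, 0.0]
[-0.0, -0.1, 3.9, 0.0, -0.0, 0.01]
-- [ 0.582  -0.0419  0.0652] [-4.140e-01 -3.113e+00 -3.000e-03]
```

View pics/w4.png

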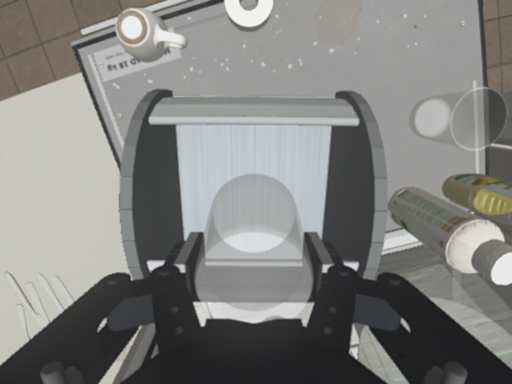

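The tumbler (about (253,225)) hangs centred between the cheeks (178 and 330), clear of the apron lip at row 115, and the cover is open. Lower it.

Call:
play_rows(
  commands=[
    [0, 0, 2.5, 0, 0, 0],
    [0, 0, 3.0, 0, 0, 0],
    [0, 0, 3.0, 0, 0, 0],
    [0, 0, 3.0, 0, 0, 0],
    [0, 0, 2.5, 0, 0, 0],
  ],
)

```text
time: 10.55
tool_pos: [0.5816, -0.0404, 0.121]
tcp_rot: [0.397, 3.116, 0.003]
wrist_force: [0.6, 0.1, -1.9]
width: 0.667
grip_force: 32.8
```

Call:
play_rows(
  commands=[
    [0, 0, 2.0, 0, 0, 0],
    [0, 0, 1.5, 0, 0, 0],
    [0, 0, 1.0, 0, 0, 0],
    [0, 0, 0.5, 0, 0, 0],
    [0, 0, 0, 0, 0, 0],
  ],
)

```text
time: 10.97
tool_pos: [0.5823, -0.041, 0.072]
tcp_rot: [-0.398, -3.116, -0.003]
wrist_force: [-0.7, -0.5, -1.5]
width: 0.666
grip_force: 32.8
```

Call:
play_rows(
  commands=[
    [0, 0, 0, 0, 0, 0],
    [0, 0, 0, 0, 0, 0],
  ],
)

```text
time: 11.13
tool_pos: [0.5844, -0.0417, 0.0744]
tcp_rot: [0.398, 3.112, 0.003]
wrist_force: [0.2, 0.5, -2.1]
width: 0.664
grip_force: 32.8
```

Call:
play_rows(
  commands=[
    [0, 0, 0.4, 0, 0, 0],
    [0, 0, 0.4, 0, 0, 0],
    [0, 0, 0.3, 0, 0, 0],
    [0, 0, 0, 0, 0, 0],
    [0, 0, 0, 0, 0, 0],
  ],
)

```text
time: 11.55
tool_pos: [0.5828, -0.0417, 0.0614]
tcp_rot: [0.4, 3.115, 0.003]
wrist_force: [-0.1, 0.3, -2.5]
width: 0.668
grip_force: 32.8
```

Call:
play_rows(
  commands=[
    [0, 0, 0.2, 0, 0, 0],
    [0, 0, 0.1, 0, 0, 0],
    [0, 0, 0, 0, 0, 0],
    [0, 0, 0, 0, 0, 0],
  ],
)

```text
time: 11.88
tool_pos: [0.5833, -0.0417, 0.0588]
tcp_rot: [0.399, 3.114, 0.003]
wrist_force: [0.2, 0.5, -2.2]
width: 0.668
grip_force: 32.8
```

Call:
play_rows(
  commands=[
    [0, 0, 0.1, 0, 0, 0],
    [0, 0, 0, 0, 0, 0],
    [0, 0, 0, 0, 0, 0],
  ],
)

```text
time: 12.13
tool_pos: [0.5836, -0.0417, 0.0587]
tcp_rot: [0.399, 3.114, 0.003]
wrist_force: [-2.9, 0.5, 5.4]
width: 0.668
grip_force: 33.6
```

Call:
play_rows(
  commands=[
    [0, 0, 0.1, 0, 0, 0],
    [0, 0, 0, 0, 0, 0],
    [0, 0, 0, 0, 0, 0],
  ],
)

```text
time: 12.38
tool_pos: [0.5837, -0.0417, 0.0586]
tcp_rot: [0.399, 3.114, 0.003]
wrist_force: [-4.4, 0.5, 10.3]
width: 0.667
grip_force: 34.3
```

On the floor. Release and rise.

Call:
play_rows(
  commands=[
    [0, 0, -0.1, 0, 0, 0],
    [0, 0, 0, 0, 0, 0],
  ],
)

```text
time: 12.55
tool_pos: [0.5836, -0.0417, 0.0586]
tcp_rot: [0.399, 3.114, 0.003]
wrist_force: [-2.1, 0.6, 6.1]
width: 0.668
grip_force: 33.8
```

Call:
play_rows(
  commands=[
    [0, 0, 0, 0, 0, 0],
    [0, 0, 0, 0, 0, 0],
    [0, 0, 0, 0, 0, 0],
    [0, 0, 0, 0, 0, 0],
    [0, 0, 0, 0, 0, 0],
  ],
  grip=0,
)

```text
time: 12.97
tool_pos: [0.5831, -0.0417, 0.0575]
tcp_rot: [0.399, 3.115, 0.003]
wrist_force: [0.2, 0.7, 0.8]
width: 1.0
grip_force: 0.0
```

Call:
play_rows(
  commands=[
    [0, 0, -1, 0, 0, 0],
    [0, 0, -2, 0, 0, 0],
    [0, 0, -3, 0, 0, 0],
    [0, 0, -3, 0, 0, 0],
    [0, 0, -3, 0, 0, 0],
  ],
)

```text
time: 13.38
tool_pos: [0.5827, -0.0418, 0.1795]
tcp_rot: [0.399, 3.115, 0.003]
wrist_force: [1.1, 0.1, 0.3]
width: 1.0
grip_force: 0.0
```

Call:
play_rows(
  commands=[
    [0, 0, -3, 0, 0, 0],
    [0, 0, -3, 0, 0, 0],
    [0, 0, -3, 0, 0, 0],
    [0, 0, -1, 0, 0, 0],
    [0, 0, 0, 0, 0, 0],
  ],
)

```text
time: 13.8
tool_pos: [0.5851, -0.0422, 0.2829]
tcp_rot: [0.398, 3.106, 0.003]
wrist_force: [0.6, 0.2, 0.8]
width: 1.002
grip_force: 0.0
```

```bash
python3 - <<'E'
from h import *
s=sensors.read_state(); print(s["tool_pos"],s["tcp_rot"])
i=optics.camera_info("wrist");im=optics.read_camera("wrist").copy()
for z,r,c in((.1,.029,(255,0,0)),(.012,.033,(0,255,0))):
    t=np.linspace(0,6.3,40);X=np.c_[-.04+r*np.cos(t),r*np.sin(t),0*t+z]; cv2.polylines(im,[(proj("",K(P,X),i)).astype(int)],False,c,1)
for a in(1.05,1.12): cv2.polylines(im,[(proj("",K(P,[rail(a,.054),rail(a,-.054)]),i)).astype(int)],False,(255,255,0),1)
cv2.imwrite("pics/w5.png",im[:,:,::-1])
E
```

```text
[ 0.58509166 -0.04224245  0.28291384] [3.98126902e-01 3.10602585e+00 2.80581187e-03]
```

View pics/w5.png

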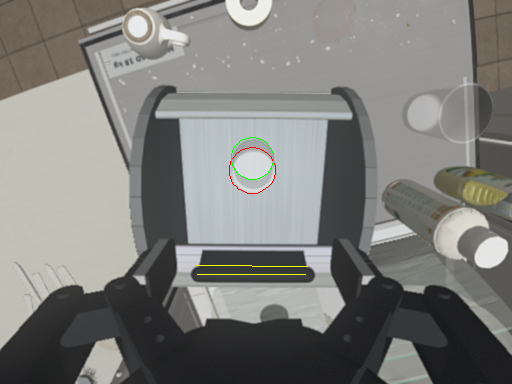

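The picture shows the tumbler upright at (252,168), matching the model circles, and the bar at row 273, roll about 1.12. Now turn the wrist back and grip the bar.

```bash
python3 - <<'E'
from h import *
plan([railpose(1.12,np.pi/2,.06),railpose(1.12,np.pi/2,0)])
E
```

```text
[-0.6, -0.0, 0.3, 0.0, 0.0, 0.11]
[-0.6, 0.1, 0.3, 0.0, 0.0, 0.11]
[-0.6, 0.1, 0.3, 0.0, 0.0, 0.11]
[-0.5, 0.2, 0.3, 0.0, 0.0, 0.11]
[-0.5, 0.2, 0.3, 0.0, 0.0, 0.11]
[-0.5, 0.3, 0.3, 0.0, 0.0, 0.11]
[-0.5, 0.4, 0.3, 0.0, 0.0, 0.11]
[-0.4, 0.4, 0.3, 0.0, -0.0, 0.12]
[-0.4, 0.4, 0.3, 0.0, -0.0, 0.11]
[-0.3, 0.5, 0.3, 0.0, -0.0, 0.12]
[-0.3, 0.5, 0.3, 0.0, -0.0, 0.11]
[-0.2, 0.5, 0.3, 0.0, -0.0, 0.12]
[-0.1, 0.6, 0.2, 0.0, -0.0, 0.11]
[-0.0, 0.6, 0.3, 0.01, -0.0, 0.12]
-- [ 0.6628 -0.0626  0.2393] [-2.491e+00 -1.907e+00  2.000e-03]
[-0.0, 0.0, 3.0, -0.0, -0.0, -0.0]
[-0.1, 0.0, 3.0, -0.0, -0.0, -0.0]
-- [ 0.6623 -0.0634  0.1793] [-2.491e+00 -1.907e+00  2.000e-03]
```

Call:
play_rows(
  commands=[
    [-0.6, 0, 0.1, 0, 0, 0.11],
    [-0.6, 0.1, 0.1, 0, 0, 0.11],
    [-0.6, 0.1, 0.1, 0, 0, 0.11],
    [-0.5, 0.2, 0.1, 0, 0, 0.11],
    [-0.5, 0.2, 0.1, 0, 0, 0.11],
  ],
)

```text
time: 14.27
tool_pos: [0.6094, -0.0491, 0.2693]
tcp_rot: [-1.237, -2.883, -0.001]
wrist_force: [-0.0, 0.4, -0.6]
width: 1.002
grip_force: 0.0
```

Call:
play_rows(
  commands=[
    [-0.5, 0.3, 0.1, 0, 0, 0.11],
    [-0.5, 0.4, 0.1, 0, 0, 0.11],
    [-0.4, 0.4, 0.1, 0, 0, 0.12],
    [-0.4, 0.4, 0.1, 0, 0, 0.11],
    [-0.3, 0.5, 0.1, 0, 0, 0.12],
  ],
)

```text
time: 14.68
tool_pos: [0.6377, -0.0569, 0.2642]
tcp_rot: [-1.998, -2.419, 0.001]
wrist_force: [-0.3, -0.1, -0.3]
width: 1.0
grip_force: 0.0
```

Call:
play_rows(
  commands=[
    [-0.3, 0.5, 0.1, 0, 0, 0.11],
    [-0.2, 0.5, 0.1, 0, 0, 0.12],
    [-0.1, 0.6, 0.1, 0, 0, 0.11],
    [0, 0.6, 0.1, 0, 0, 0.12],
    [0, 0, 0, 0, 0, 0],
  ],
)

```text
time: 15.1
tool_pos: [0.6608, -0.0626, 0.26]
tcp_rot: [-2.495, -1.903, 0.002]
wrist_force: [0.2, 0.2, 0.3]
width: 1.0
grip_force: 0.0
```

Call:
play_rows(
  commands=[
    [0, 0, 0, 0, 0, 0],
    [0, 0, 0, 0, 0, 0],
  ],
)

```text
time: 15.27
tool_pos: [0.6606, -0.0624, 0.262]
tcp_rot: [-2.49, -1.912, -0.0]
wrist_force: [-0.1, -0.3, -0.1]
width: 1.0
grip_force: 0.0
```

```bash
python3 - <<'E'
from h import *
print(sensors.read_state()["tool_pos"]);plan([railpose(1.12,np.pi/2,0)])
E
```

```text
[ 0.66060161 -0.0624179   0.26201664]
[-0.0, 0.1, 2.7, -0.0, -0.0, -0.0]
[-0.0, 0.1, 2.8, -0.0, -0.0, -0.0]
[-0.0, 0.0, 2.7, -0.0, -0.0, -0.0]
-- [ 0.6624 -0.0628  0.18  ] [-2.49  -1.912 -0.   ]
```

Call:
play_rows(
  commands=[
    [0, 0.1, 2.7, 0, 0, 0],
    [0, 0.1, 2.8, 0, 0, 0],
    [0, 0, 1.7, 0, 0, 0],
    [0, 0, 1.0, 0, 0, 0],
    [0, 0, 0, 0, 0, 0],
  ],
)

```text
time: 15.68
tool_pos: [0.6612, -0.0626, 0.1783]
tcp_rot: [-2.49, -1.909, 0.003]
wrist_force: [0.5, -0.2, -1.0]
width: 0.998
grip_force: 0.0
```

Call:
play_rows(
  commands=[
    [0, 0, 0, 0, 0, 0],
    [0, 0, 0, 0, 0, 0],
    [0, 0, 0, 0, 0, 0],
    [0, 0, 0, 0, 0, 0],
    [0, 0, 0, 0, 0, 0],
  ],
  grip=0.65,
  force=20,
)

```text
time: 16.1
tool_pos: [0.6645, -0.0631, 0.1834]
tcp_rot: [2.493, 1.909, 0.006]
wrist_force: [1.0, -0.1, 0.3]
width: 0.354
grip_force: 0.0
```

Call:
play_rows(
  commands=[
    [0, 0, 0, 0, 0, 0],
    [0, 0, 0, 0, 0, 0],
    [0, 0, 0, 0, 0, 0],
  ],
  grip=1,
)

```text
time: 16.35
tool_pos: [0.6641, -0.063, 0.1827]
tcp_rot: [2.494, 1.909, 0.005]
wrist_force: [-1.0, -0.6, 2.4]
width: 0.183
grip_force: 19.7
```

```bash
cat >> h.py <<'E'
def where():
    s=sensors.read_state(); p=s["tool_pos"]; R=Ro.from_rotvec(s["tcp_rot"])
    g=p+R.apply([0,0,bot.grip_point_offset]); c,sn=np.cos(P[2]),np.sin(P[2])
    d=g[:2]-P[:2]; k=np.array([c*d[0]+sn*d[1],-sn*d[0]+c*d[1],g[2]-.04]); a0=np.arctan2(k[2],-k[0])-np.radians(41)
    print("grasp",k.round(4),"r",np.hypot(k[0],k[2]),"a",a0)
    return g,a0
E
python3 - <<'E'
from h import *
g,a0=where(); off=np.array(g-K(P,rail(a0,0))[0]); print(off)
T=[]
for f in np.linspace(0,1,21)[1:]:
    a=a0+f*(-.01-a0); q=railpose(a,np.radians(90-38*f)); T.append((q[0]+off*(1-f),q[1]))
plan(T)
E
```

```text
grasp [0.0444 0.0004 0.1614] r 0.16739925539544664 a 1.1236881609905316
[0.00097526 0.00015865 0.00327748]
[-0.0, -0.8, -0.2, -0.03, -0.0, -0.0]
-- [ 0.6563 -0.0609  0.1847] [2.475 1.895 0.033]
[-0.0, -0.9, -0.2, -0.03, -0.0, -0.0]
-- [ 0.6476 -0.0586  0.1864] [2.456 1.88  0.061]
[-0.0, -0.9, -0.2, -0.04, -0.0, -0.0]
-- [ 0.6388 -0.0562  0.1878] [2.43  1.86  0.098]
[-0.0, -0.8, -0.1, -0.03, -0.0, -0.0]
-- [ 0.631  -0.0541  0.188 ] [2.41  1.845 0.125]
[-0.0, -0.9, -0.1, -0.03, -0.0, -0.0]
-- [ 0.6223 -0.0517  0.1878] [2.39  1.83  0.151]
[-0.0, -0.9, -0.1, -0.04, -0.0, -0.0]
-- [ 0.6136 -0.0494  0.1873] [2.364 1.809 0.186]
[-0.0, -0.8, -0.1, -0.03, -0.0, -0.0]
-- [ 0.6058 -0.0473  0.1867] [2.343 1.793 0.212]
[-0.0, -0.9, -0.0, -0.03, -0.0, -0.0]
-- [ 0.5973 -0.045   0.1846] [2.323 1.778 0.237]
[-0.1, -0.9, -0.1, -0.04, -0.0, -0.0]
-- [ 0.5884 -0.0436  0.1833] [2.295 1.757 0.27 ]
[0.0, -0.8, 0.0, -0.03, -0.0, -0.0]
-- [ 0.5811 -0.0416  0.1809] [2.275 1.741 0.294]
[0.0, -0.9, 0.0, -0.03, -0.0, -0.0]
-- [ 0.5729 -0.0394  0.1779] [2.254 1.725 0.318]
[0.0, -0.9, 0.0, -0.04, -0.0, -0.0]
-- [ 0.5647 -0.0372  0.1748] [2.226 1.703 0.35 ]
[0.0, -0.9, 0.1, -0.03, -0.0, -0.0]
-- [ 0.5571 -0.0351  0.1703] [2.204 1.687 0.373]
[0.0, -0.9, 0.1, -0.03, -0.0, -0.0]
-- [ 0.5496 -0.0331  0.1656] [2.183 1.67  0.395]
[0.0, -0.8, 0.1, -0.04, 0.0, -0.0]
-- [ 0.5432 -0.0313  0.1612] [2.154 1.648 0.425]
[0.0, -0.9, 0.1, -0.03, 0.0, -0.0]
-- [ 0.536  -0.0294  0.156 ] [2.132 1.631 0.447]
[-0.0, -0.9, 0.1, -0.03, 0.0, -0.0]
-- [ 0.529  -0.0275  0.1505] [2.111 1.615 0.469]
[-0.0, -0.8, 0.2, -0.03, 0.0, -0.0]
-- [ 0.5235 -0.026   0.1446] [2.089 1.598 0.49 ]
[-0.0, -0.9, 0.1, -0.04, 0.0, -0.0]
-- [ 0.5169 -0.0241  0.1387] [2.059 1.575 0.518]
[-0.0, -0.9, 0.2, -0.03, 0.0, -0.0]
-- [ 0.511  -0.0225  0.1318] [2.037 1.558 0.538]
```

Call:
play_rows(
  commands=[
    [0, -0.8, -0.2, -0.03, 0, 0],
    [0, -0.9, -0.2, -0.03, 0, 0],
    [0, -0.9, -0.2, -0.04, 0, 0],
    [0, -0.8, -0.1, -0.03, 0, 0],
    [0, -0.9, -0.1, -0.03, 0, 0],
  ],
)

```text
time: 16.77
tool_pos: [0.6257, -0.0527, 0.1901]
tcp_rot: [2.383, 1.824, 0.161]
wrist_force: [6.7, -3.5, 2.0]
width: 0.178
grip_force: 20.6
```

Call:
play_rows(
  commands=[
    [0, -0.9, -0.1, -0.04, 0, 0],
    [0, -0.8, -0.1, -0.03, 0, 0],
    [0, -0.9, 0, -0.03, 0, 0],
    [-0.1, -0.9, -0.1, -0.04, 0, 0],
    [0, -0.8, 0, -0.03, 0, 0],
  ],
)

```text
time: 17.18
tool_pos: [0.5858, -0.0419, 0.1861]
tcp_rot: [2.265, 1.734, 0.309]
wrist_force: [3.8, -1.2, 10.7]
width: 0.175
grip_force: 21.1
```

Call:
play_rows(
  commands=[
    [0, -0.9, 0, -0.03, 0, 0],
    [0, -0.9, 0, -0.04, 0, 0],
    [0, -0.9, 0.1, -0.03, 0, 0],
    [0, -0.9, 0.1, -0.03, 0, 0],
    [0, -0.8, 0.1, -0.04, 0, 0],
  ],
)

```text
time: 17.6
tool_pos: [0.5493, -0.032, 0.17]
tcp_rot: [2.142, 1.64, 0.441]
wrist_force: [-12.1, -5.4, 28.8]
width: 0.175
grip_force: 23.5
```

Call:
play_rows(
  commands=[
    [0, -0.9, 0.1, -0.03, 0, 0],
    [0, -0.9, 0.1, -0.03, 0, 0],
    [0, -0.8, 0.2, -0.03, 0, 0],
    [0, -0.7, 0.1, -0.04, 0, 0],
    [0, 0, 0, 0, 0, 0],
  ],
)

```text
time: 18.02
tool_pos: [0.5183, -0.0236, 0.1414]
tcp_rot: [2.056, 1.573, 0.524]
wrist_force: [-14.0, 5.5, 17.2]
width: 0.178
grip_force: 24.4
```

```bash
python3 - <<'E'
from h import *
where(); print(sensors.read_state()["wrist_force"],sensors.read_state()["q"].round(2))
E
```

```text
grasp [-0.1177  0.001   0.1164] r 0.16553411414335806 a 0.06455664366585123
[-14.03669602   5.47536773  17.24004202] [ 0.01 -0.29  2.46 -0.44  0.38  0.64]
```

Call:
play_rows(
  commands=[
    [0, -0.4, 0.1, -0.01, 0, 0],
    [0, -0.4, 0.1, -0.01, 0, 0],
    [0, -0.3, 0.1, 0, 0, 0],
    [0, 0, 0, 0, 0, 0],
    [0, 0, 0, 0, 0, 0],
  ],
)

```text
time: 18.43
tool_pos: [0.5121, -0.022, 0.1327]
tcp_rot: [2.043, 1.562, 0.535]
wrist_force: [-21.7, 9.3, 22.0]
width: 0.176
grip_force: 25.6
```

```bash
python3 - <<'E'
from h import *
where()
E
```

```text
grasp [-0.1243  0.001   0.1076] r 0.1644042812608812 a -0.002397043715623215
```

Call:
play_rows(
  commands=[
    [0, -0.2, -0.3, 0, 0, 0],
    [0, -0.2, -0.2, 0, 0, 0],
    [0, -0.2, 0, 0, 0, 0],
    [0, 0, 0, 0, 0, 0],
    [0, 0, 0, 0, 0, 0],
  ],
)

```text
time: 18.85
tool_pos: [0.5088, -0.0205, 0.1356]
tcp_rot: [2.037, 1.561, 0.542]
wrist_force: [18.1, -6.4, -4.6]
width: 0.179
grip_force: 20.9
```

```bash
python3 - <<'E'
from h import *
where()
E
```

```text
grasp [-0.128   0.0015  0.1104] r 0.1689802637152483 a -0.003991191633454738
```

Call:
play_rows(
  commands=[
    [0, -0.3, 0.2, 0, 0, 0],
    [0, -0.3, 0.1, 0, 0, 0],
    [0, -0.3, 0, 0, 0, 0],
    [0, 0, 0, 0, 0, 0],
    [0, 0, 0, 0, 0, 0],
  ],
)

```text
time: 19.27
tool_pos: [0.5093, -0.0202, 0.1352]
tcp_rot: [2.029, 1.554, 0.551]
wrist_force: [14.3, -16.7, 14.0]
width: 0.176
grip_force: 22.7
```

```bash
python3 - <<'E'
from h import *
where()
E
```

```text
grasp [-0.1278  0.002   0.1098] r 0.1684646668559716 a -0.005786415036995174
```

Pressed home with about 22 N tangential force, and the measured roll is ≈0. Release and back off along the fingers.

Call:
play_rows(
  commands=[
    [0, 0, 0, 0, 0, 0],
    [0, 0, 0, 0, 0, 0],
    [0, 0, 0, 0, 0, 0],
    [0, 0, 0, 0, 0, 0],
    [0, 0, 0, 0, 0, 0],
  ],
  grip=0,
)

```text
time: 19.68
tool_pos: [0.4972, -0.0192, 0.1211]
tcp_rot: [2.047, 1.566, 0.528]
wrist_force: [0.5, -0.1, 0.2]
width: 0.876
grip_force: 0.0
```

```bash
python3 - <<'E'
from h import *
where(); plan([railpose(0,np.radians(52),0.0),railpose(0,np.radians(52),0.11)])
E
```

```text
grasp [-1.393e-01 -1.000e-04  9.600e-02] r 0.16923668474314957 a -0.11213735708984396
[0.0, 2.0, 0.0, -0.01, 0.0, -0.0]
-- [ 0.5126 -0.0234  0.1332] [2.039 1.56  0.535]
[0.0, -0.0, -3.7, -0.0, 0.0, -0.0]
[0.0, -0.0, -3.6, -0.0, 0.0, -0.0]
[0.0, -0.1, -3.7, -0.0, 0.0, -0.0]
-- [ 0.4468 -0.0057  0.2196] [2.039 1.56  0.535]
```

Call:
play_rows(
  commands=[
    [0, 1.6, 0, 0, 0, 0],
    [0, 0.2, -2, 0, 0, 0],
    [0, 0, -3, 0, 0, 0],
    [0, 0, -3, 0, 0, 0],
    [0, 0, -2, 0, 0, 0],
  ],
)

```text
time: 20.1
tool_pos: [0.4526, -0.007, 0.2136]
tcp_rot: [2.046, 1.565, 0.53]
wrist_force: [0.2, 0.1, 0.9]
width: 1.001
grip_force: 0.0
```

Call:
play_rows(
  commands=[
    [0, 0, 0, 0, 0, 0],
    [0, 0, 0, 0, 0, 0],
    [0, 0, 0, 0, 0, 0],
  ],
)

```text
time: 20.35
tool_pos: [0.4533, -0.0073, 0.2116]
tcp_rot: [2.046, 1.566, 0.529]
wrist_force: [-0.2, 0.0, -0.2]
width: 0.997
grip_force: 0.0
```

```bash
python3 - <<'E'
from h import *
i=optics.camera_info("wrist");im=optics.read_camera("wrist"); sc=optics.read_camera("scene")
im=cv2.resize(im[:,:,::-1],(800,600),interpolation=cv2.INTER_CUBIC)[100:450,200:650].copy()
f=800/512
for a,c in((0,(0,0,255)),(.04,(0,255,255))): cv2.polylines(im,[((proj("",K(P,[rail(a,.054),rail(a,-.054)]),i)+.5)*f-[200,100]).astype(int)],False,c,1)
cv2.polylines(im,[((proj("",K(P,[(-.106,-.11,.119),(-.106,.11,.119)]),i)+.5)*f-[200,100]).astype(int)],False,(0,255,0),1)
s=sc[120:330,130:360,::-1]; s=cv2.resize(s,(350,350*210//230)); s=cv2.copyMakeBorder(s,0,350-s.shape[0],0,0,0)
cv2.imwrite("pics/end.png",np.hstack([im,s]))
E
```

```text
(no output)
```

View pics/end.png

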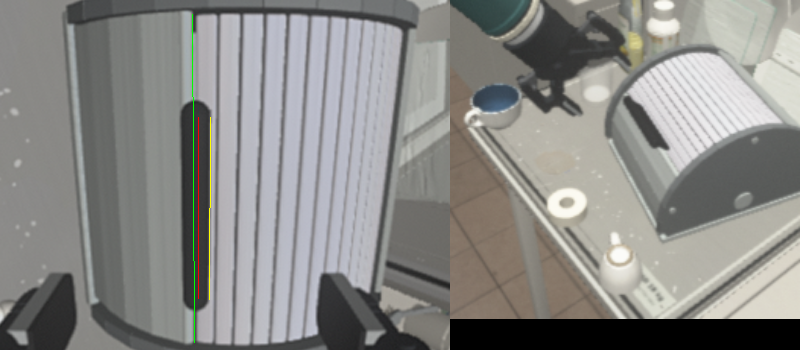

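The cover's edge meets the apron line with the bar at or just below the roll-0 line, so it is shut. All the bystanders in the scene crop stand in place. Hand in.

```bash
python3 -c "
from workcell import order; print(order.finish_job())"
```

```text
the job is handed in; nothing more can be done
None
```

The job is handed in at about 20 s of the 67 s allowed: the tumbler was set mouth down on the keeper's floor and released, the cover is shut against its stop, and the other things appear unmoved in the last pictures; no verdict was returned.

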